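# Pull the spent battery pack from its charging dock

### The job

The battery pack with the red grip is spent: draw it straight out through the front of the charging dock by its grip (the roof keeps it from being lifted) and lay it flat and right way up on the floor of the yellow tray. Leave the pack with the blue grip where it is in the dock.

Things in the scene. Friction and masses are not known exactly. Their poses are not given: they have to be found in the camera images.
- red_grip (a point): In the red upright fin (40 x 14 x 34 mm along x, y, z) at the front of the spent pack, a black-grey block 60 x 44 x 28 mm, 90 g. Point: 18 mm behind the fin's front end, 10 mm below its top, 28 mm above the pack's underside; the block spans 22 to 82 mm behind it (+x). x: from grip into pack, -x is the way out; y across the fin; z up. Starts home in either bay, 36 mm above the table
- blue_grip (a point): The same point on an equal pack whose fin is blue, in the other bay, 80 mm beside the red one; it must stay there
- dock: Grey two-bay dock, white roof, fixed, 72 x 150 x 52 mm (x, y, z). Origin: centre of its underside; x from the open front (36 mm from the origin) to the closed back, z up. Bays 50 mm wide, 34 high, 61 deep, floor 8 mm above the table, open only in front, centre lines at y = +-40 mm. Packs sit square in it and slide freely, no latch; one is clear once drawn out 60 mm
- tray_in (a point): Centre of the inner floor of the yellow open tray, fixed: outside 180 x 170 x 18 mm (x, y, z), walls and floor 4 mm thick; axes along its sides, z up

How it is judged:
On the way:
1. the red-gripped pack has been drawn out of the front of the dock (x of red_grip in the frame of dock below -0.115 m), for 0.1 s.
At the end, for the whole second after the job is handed in: The red-gripped pack lies on the floor of the yellow tray, its grip within the tray's walls and no more than 6 mm above its resting height, right way up and level within 7 degrees, and the blue-gripped pack is still within 15 mm of where it was (x of red_grip in the frame of tray_in between -0.086 and 0.086 m and y of red_grip in the frame of tray_in between -0.081 and 0.081 m and z of red_grip in the frame of tray_in below 0.034 m and angle between red_grip's own z axis and vertical below 0.12 rad and distance of blue_grip from where it was at the start of the episode below 0.015 m); the robot touches nothing.
It fails at once if the blue-gripped pack is moved more than 15 mm (distance of blue_grip from where it was at the start of the episode above 0.015 m).
It also fails if it takes over 40 s, if anything falls off the work surface, if the arm or the gripper's body presses on something with over 40 N, if the wrist force passes 120 N, or if a joint passes its speed limit or range.

### The arm

A 6-joint arm with a two-finger parallel gripper is mounted at the origin on a cart in front of the work surface, level with it; the furniture and walls round the work are solid. World frame = base frame: x ahead of the robot, y to its left, z up, the work surface at z = 0. Lengths are in m, angles in rad, forces in N, time in s.
With the tool pointing down it reaches from about 0.3 to 0.85 m from the base axis. Payload 4.2 kg.
Tool frame: the origin (TCP) lies at the very end of the fingers, on their centre line; the grasp point (between the pads) lies 19 mm behind it; z points along the fingers, y is the line along which they close (so a half turn about z gives the same grasp; the last joint's range is limited). The gripper opens to 91 mm and grips with 3 to 60 N. Pads are 32 mm wide; open, the fingers measure 118 mm over their backs; the gripper's body (76 mm by 178 mm) begins 60 mm behind the grasp point.
Start: joints at [1.135, 0.32, 1.565, -0, 1.257, -0.02], TCP at [0.232, 0.526, 0.214] pointing down, gripper open.
Joint ranges: [-3.11, 3.11], [-0.84, 2.01], [0.21, 2.61], [-1.34, 4.49], [0.05, 2.63], [-2.56, 2.56]. Speed limits (rad/s): [2.57, 2.57, 3.14, 3.14, 3.14, 3.14].

### API

Orientations are given as a unit quaternion [x, y, z, w].
In Python, from bench import arm gives the robot as it stands. The module is installed in compiled form; this text tells all that it offers.
- The arm moves only by the tool step_arm, never from a script. Its arguments are lists of equal length, an entry for each row: "delta_pos": the shift along the tool's x, y, z in m, a list of three; "angular": the turn, a rotation vector about the tool's x, y, z in rad, a list of three; "claw": the finger opening in m, from 0 to 0.0912. A call has 1 to 20 rows; each row shifts and turns the commanded pose from where the row before left it, along the tool's axes as they then stand; what a row does not reach is not made up. A row lasts 1/8 s, in which the tool goes at most 62.5 mm and 10.7 degrees, less where a joint would pass 70% of its speed; a pose out of reach is approached as far as the arm can. A call with a gripper value outside its range is refused whole. The fingers move at their own pace and stop on an object; the grip force is fixed at half the most. Time passes only in rows, so rows that do not move let the fingers close. It gives the time, the measured TCP pose, the force, the opening and the grip force at its end, in the units of the state.
- arm.get_obs(): the state, without advancing time (a new reading comes with each control period).
- arm.grab_frame(name): name is "scene" or "top"; returns a dict with "color" (384x512x3 uint8, red, green, blue), "K" (3x3 intrinsics, pixels), "origin" and "attitude" of the camera in the world. Camera axes: x right, y down, z forward; pixel columns grow to the right and rows downward; lengths in m; the calibration is good to about 2 mm. A picture is of the moment at which its call begins. There is no depth.
- arm.job_done(): hands the job in; it is judged then, once.
The state is a dict: "time_s": time; "joint_positions": joint angles; "dq": joint speeds; "tau": joint torques, N m; "position": TCP position; "ee_rot": TCP orientation; "contact_force": force on the tool from outside, world axes, zero at the start; "ft_torque": the same for the moment, N m; "gripper_width": finger opening in m; "gripper_force": force on a finger pad.
Only numpy, scipy, OpenCV 4.12 (cv2) and the standard library are available. Lean on these libraries where they do the work, as an engineer would, in place of code of your own. Each camera call takes 0.05 s, during which the arm holds its last target. There are 200 camera calls.

## Working session

There is one attempt and no reset: what is moved stays moved. The work goes in short steps, Python scripts to look and compute and a tool call to move; the robot and the scene stay as the last step left them, time stands still between calls to the robot, and variables do not carry over. Pictures are saved under pics/ and viewed, at most 10 in all, crops included, and the job is handed in when it is done.

Besides the shell and the picture viewer there is one more tool, called after "Call:" as name(argument=value, ...) on one line, values as JSON. step_arm: Moves the arm, as the interface text tells. Its arguments: {"type":"object","properties":{"delta_pos":{"type":"array","items":{"type":"array","items":{"type":"number"}}},"angular":{"type":"array","items":{"type":"array","items":{"type":"number"}}},"claw":{"type":"array","items":{"type":"number"}}},"required":["delta_pos","angular","claw"]}

```bash
mkdir -p pics; cat > h.py <<'E'
import numpy as np, cv2
from bench import arm
from scipy.spatial.transform import Rotation as R
def grab(n,save=None):
    f=arm.grab_frame(n)
    if save: cv2.imwrite('pics/'+save,f['color'][:,:,::-1])
    return f
def rot(f):
    a=np.array(f['attitude'],float)
    return a if a.shape==(3,3) else R.from_quat(a).as_matrix()
def ray(f,u,v,z):
    d=rot(f)@np.linalg.inv(f['K'])@np.array([u,v,1.]); o=np.array(f['origin'])
    return o+d*(z-o[2])/d[2]
E
python3 - <<'E'
from h import *
a=grab('scene','s0.png');b=grab('top','t0.png')
for f in(a,b): print(f['origin'],f['attitude'],f['K'])
o=arm.get_obs();print(o)
cv2.imwrite('pics/both.png',np.vstack([cv2.resize(np.hstack([a['color'],b['color']]),(800,300))])[:,:,::-1])
E
```

```text
[ 0.10640608 -0.58592974  0.70555993] [ 0.86833939 -0.29495052  0.1223655  -0.37949648] [[445.04360876   0.         252.42361121]
 [  0.         445.04360876 188.42901689]
 [  0.           0.           1.        ]]
[ 0.46602928 -0.02931877  0.91426751] [-0.70455806  0.7088889  -0.02265471  0.02369052] [[374.85946971   0.         251.81505225]
 [  0.         374.85946971 193.42948695]
 [  0.           0.           1.        ]]
{'time_s': 0.1, 'joint_positions': array([ 1.13499372e+00,  3.20216967e-01,  1.56551518e+00, -2.38384739e-06,
        1.25744323e+00, -2.00030377e-02]), 'dq': array([ 0.00122689, -0.00082247, -0.00334782,  0.00060879, -0.00040207,
       -0.00055026]), 'tau': array([ 2.15462974e-04, -4.13331020e+01, -2.32510471e+01,  7.27938535e-02,
        4.22184798e-02, -2.51895239e-05]), 'position': array([0.23206677, 0.52559829, 0.21322695]), 'ee_rot': array([ 2.06404943e-01,  9.78466337e-01, -7.71154939e-04, -1.77692053e-04]), 'contact_force': array([-0.63044781,  0.26695655,  0.49036512]), 'ft_torque': array([-0.03762385,  0.01661465,  0.01710865]), 'gripper_force': 0.0, 'gripper_width': 0.0910670997892202}
```

View pics/t0.png

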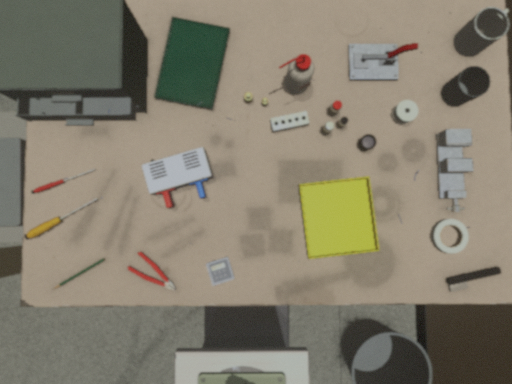

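View pics/s0.png

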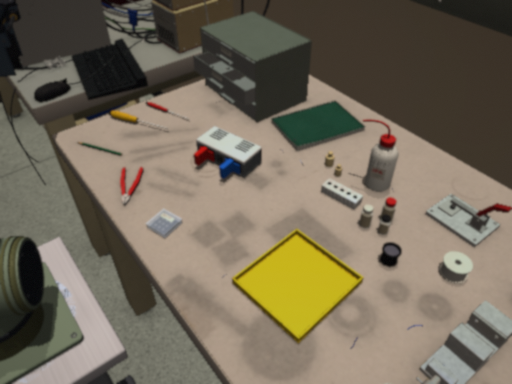

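The top view shows the dock at about (177,172), with its front facing down the image toward the robot. The red fin is at (167,199), the blue fin at (200,188) and the tray at (338,217). Next I'll measure these.

```bash
python3 - <<'E'
from h import *
f=grab('top');c=f['color'];hsv=cv2.cvtColor(c,cv2.COLOR_RGB2HSV);H,S,V=[hsv[:,:,i].astype(int) for i in range(3)]
def big(m,box):
    mm=np.zeros(m.shape,np.uint8);x0,y0,x1,y1=box;mm[y0:y1,x0:x1]=m[y0:y1,x0:x1]*255
    return max(cv2.findContours(mm,0,1)[0],key=cv2.contourArea)
def rect(k,z):
    P=np.array([ray(f,u,v,z)[:2] for u,v in k.reshape(-1,2)]).astype(np.float32)
    (cx,cy),wh,a=cv2.minAreaRect(P); return np.round([cx,cy,*wh,a],4)
print('red',rect(big(((H<8)|(H>172))&(S>130),(150,175,190,215)),.046))
print('blue',rect(big((H>100)&(H<130)&(S>120),(185,170,215,205)),.046))
print('tray',rect(big((H>22)&(H<35)&(S>150),(280,160,400,270)),.018))
k=big((S<60)&(V>140),(135,140,215,200));print('roof',rect(k,.052), cv2.minAreaRect(k))
f2=f;cv2.imwrite('pics/c.png',cv2.resize(c[135:225,130:250],None,fx=6,fy=6,interpolation=2)[:,:,::-1])
E
```

```text
red [0.5125 0.1706 0.0383 0.0194 9.8972]
blue [5.34300e-01 9.33000e-02 3.63000e-02 1.24000e-02 1.60136e+01]
tray [ 0.4681 -0.2436  0.1756  0.1468  6.7159]
roof [ 0.5797  0.1512  0.1844  0.1375 89.6472] ((174.5, 169.5), (59.0, 79.0), 90.0)
```

View pics/c.png

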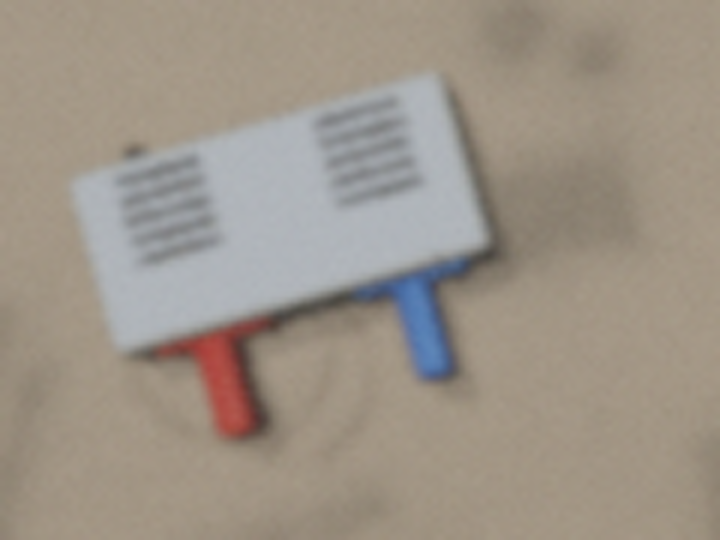

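The crop (6x, offset 130,135) gives these pixel positions:
- **Roof corners:** (75,180), (438,72), (492,245) and (122,350).
- **Red fin:** runs from (217,335) to its tip at (239,437).
- **Blue fin tip:** (437,378).

```bash
python3 - <<'E'
from h import *
f=grab('top')
g=lambda u,v,z: ray(f,(u+.5)/6-.5+130,(v+.5)/6-.5+135,z)[:2]
P=[g(*p,.052) for p in [(75,180),(438,72),(492,245),(122,350)]]
print(np.round(P,4),'ctr',np.mean(P,0))
e=P[0]-P[1]+P[3]-P[2]; L=np.hypot(*e)/2
y=e/np.hypot(*e); d=P[0]-P[3]+P[1]-P[2]; x=np.array([y[1],-y[0]])
print('width',L,'depth',np.hypot(*d)/2,'yaw',np.arctan2(x[1],x[0]),np.arctan2(d[1],d[0]))
rt=g(239,437,.046);bt=g(437,378,.046);rb=g(217,335,.046)
print('tips',rt,bt,'fin yaw',np.arctan2(*(rb-rt)[::-1]),'pair yaw',np.arctan2(*(rt-bt)[::-1])-np.pi/2, np.hypot(*(rt-bt)))
c=np.mean(P,0)
for t in(rt,bt): print('in dock',(t-c)@x,(t-c)@y)
yaw=np.arctan2(*(rt-bt)[::-1])-np.pi/2
print('red grip',rt+.018*np.array([np.cos(yaw),np.sin(yaw)]))
T=[ray(f,*p,.018)[:2] for p in [(299,184),(369,178),(378,250),(307,258)]];print('tray',np.round(T,3),np.mean(T,0))
o=arm.get_obs();print(R.from_quat(o['ee_rot']).as_matrix().round(3))
E
```

```text
[[0.5912 0.2257]
 [0.6325 0.0856]
 [0.565  0.0646]
 [0.5253 0.2068]] ctr [0.57848723 0.1456598 ]
width 0.1468763771750026 depth 0.06965454136762374 yaw 0.2791945437686767 0.2907028119998954
tips [0.49174373 0.16284294] [0.5140837  0.08644429] fin yaw 0.2202137384985726 pair yaw 0.28448193954617795 0.07959791574738573
in dock -0.07864923528609996 0.04042267232208901
in dock -0.07822837156346897 -0.03917413078616962
red grip [0.50902026 0.16789483]
tray [[ 0.547 -0.142]
 [ 0.56  -0.31 ]
 [ 0.389 -0.327]
 [ 0.371 -0.158]] [ 0.46662129 -0.23397401]
[[-0.915  0.404 -0.   ]
 [ 0.404  0.915 -0.001]
 [-0.    -0.001 -1.   ]]
```

Call:
step_arm(delta_pos=[[-0.0395, -0.0218, 0], [-0.0395, -0.0218, 0], [-0.0395, -0.0218, 0], [-0.0395, -0.0218, 0], [-0.0395, -0.0218, 0], [-0.0395, -0.0218, 0], [-0.0395, -0.0218, 0], [-0.0395, -0.0218, 0], [-0.0395, -0.0218, 0], [-0.0395, -0.0218, 0], [0, 0, 0], [0, 0, 0], [0, 0, 0], [0, 0, 0], [0, 0, 0], [0, 0, 0]], angular=[[0, 0, 0], [0, 0, 0], [0, 0, 0], [0, 0, 0], [0, 0, 0], [0, 0, 0], [0, 0, 0], [0, 0, 0], [0, 0, 0], [0, 0, 0], [0, 0, -0.14], [0, 0, -0.14], [0, 0, -0.14], [0, 0, -0.14], [0, 0, -0.14], [0, 0, 0]], claw=[0.05, 0.05, 0.05, 0.05, 0.05, 0.05, 0.05, 0.05, 0.05, 0.05, 0.05, 0.05, 0.05, 0.05, 0.05, 0.05])

```text
time_s: 2.2
position: [0.5054, 0.167, 0.2138]
ee_rot: [-0.141, 0.99, 0.0, -0.0]
contact_force: [-0.4, 0.4, -0.7]
gripper_width: 0.05
gripper_force: 0.0
```

```bash
cat > to.py <<'E'
from h import *
import sys
def to(p,yaw=None):
    o=arm.get_obs();M=R.from_quat(o['ee_rot']).as_matrix()
    print('pos',o['position'].round(4),'yaw',np.arctan2(-M[0,1],M[1,1]).round(4),'tilt',M[:,2].round(4),'q6',o['joint_positions'][5].round(3),'F',o['contact_force'].round(1),'w',o['gripper_width'],'gf',o['gripper_force'],'t',o['time_s'])
    print('tool delta',(M.T@(np.array(p)-o['position'])).round(4))
if __name__=='__main__': to([float(a) for a in sys.argv[1:4]])
E
python3 to.py 0.505 0.167 0.017
```

```text
pos [0.5054 0.167  0.2138] yaw 0.2825 tilt [-3.e-04 -0.e+00 -1.e+00] q6 -1.556 F [-0.4  0.4 -0.7] w 0.0500279398123412 gf 0.0 t 2.2
tool delta [4.000e-04 1.000e-04 1.968e-01]
```

Call:
step_arm(delta_pos=[[0, 0, 0.04], [0, 0, 0.04], [0, 0, 0.04], [0, 0, 0.03], [0, 0, 0.02], [0, 0, 0.015], [0, 0, 0.012], [0, 0, 0]], angular=[[0, 0, 0], [0, 0, 0], [0, 0, 0], [0, 0, 0], [0, 0, 0], [0, 0, 0], [0, 0, 0], [0, 0, 0]], claw=[0.05, 0.05, 0.05, 0.05, 0.05, 0.05, 0.05, 0.05])

```text
time_s: 3.2
position: [0.5052, 0.167, 0.0164]
ee_rot: [-0.141, 0.99, -0.0, -0.001]
contact_force: [-0.4, 0.5, 0.4]
gripper_width: 0.0501
gripper_force: 0.0
```

```bash
python3 to.py 0.505 0.167 0.017; python3 -c "
from h import *
c=grab('top')['color'][125:235,110:260];d=grab('scene')['color'][110:220,160:310]
cv2.imwrite('pics/g.png',cv2.resize(np.hstack([c,d])[:,:,::-1],None,fx=2.6,fy=2.6,interpolation=2))"
```

```text
pos [0.5052 0.167  0.0164] yaw 0.2836 tilt [-1.1e-03 -3.0e-04 -1.0e+00] q6 -1.557 F [-0.4  0.5  0.4] w 0.050093885455912895 gf 0.0 t 3.2
tool delta [ 0.0002  0.0001 -0.0006]
```

View pics/g.png

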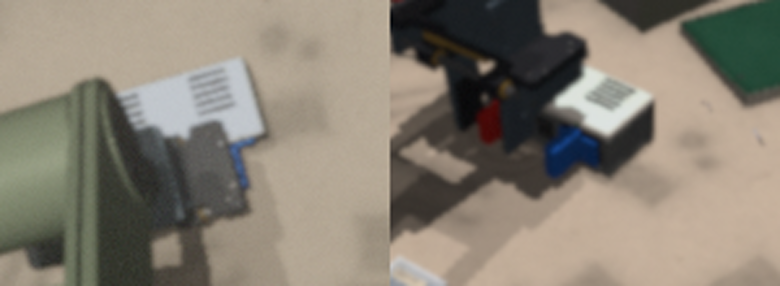

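The scene view (right half) shows the red fin at about (490,120) between the fingers, with the blue pack clear of them. I'll close the gripper.

Call:
step_arm(delta_pos=[[0, 0, 0], [0, 0, 0], [0, 0, 0], [0, 0, 0], [0, 0, 0], [0, 0, 0]], angular=[[0, 0, 0], [0, 0, 0], [0, 0, 0], [0, 0, 0], [0, 0, 0], [0, 0, 0]], claw=[0.004, 0.004, 0.004, 0.004, 0.004, 0.004])

```text
time_s: 4.05
position: [0.5056, 0.1671, 0.0171]
ee_rot: [-0.142, 0.99, 0.0, 0.0]
contact_force: [0.9, 0.6, 1.3]
gripper_width: 0.0134
gripper_force: 30.0
```

Call:
step_arm(delta_pos=[[0.005, 0, 0], [0.012, 0, 0], [0.015, 0, 0], [0.015, 0, 0], [0.015, 0, 0], [0.015, 0, 0], [0.013, 0, 0], [0.005, 0, 0], [0, 0, 0]], angular=[[0, 0, 0], [0, 0, 0], [0, 0, 0], [0, 0, 0], [0, 0, 0], [0, 0, 0], [0, 0, 0], [0, 0, 0], [0, 0, 0]], claw=[0.004, 0.004, 0.004, 0.004, 0.004, 0.004, 0.004, 0.004, 0.004])

```text
time_s: 5.18
position: [0.4143, 0.1404, 0.017]
ee_rot: [-0.142, 0.99, 0.0, 0.0]
contact_force: [0.5, -0.4, -1.3]
gripper_width: 0.0138
gripper_force: 30.0
```

```bash
python3 to.py 0.435 -0.237 0.05; python3 -c "
from h import *
c=grab('top')['color'][125:275,110:260];d=grab('scene')['color'][90:240,130:280]
cv2.imwrite('pics/p.png',cv2.resize(np.hstack([c,d])[:,:,::-1],None,fx=2.6,fy=2.6,interpolation=2))"
```

```text
pos [0.4143 0.1404 0.017 ] yaw 0.2843 tilt [ 2.e-04  1.e-04 -1.e+00] q6 -1.555 F [ 0.5 -0.4 -1.3] w 0.013798500751644677 gf 29.989235401153564 t 5.175
tool delta [ 0.0859 -0.3681 -0.0331]
```

View pics/p.png

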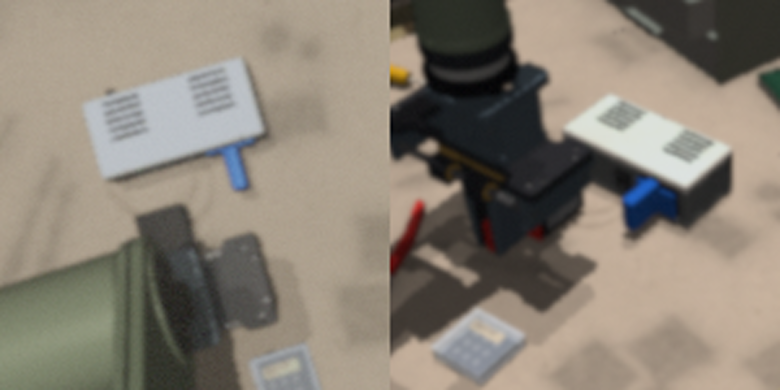

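The pack is fully out and held by its fin, with the block at about (565,210) in the scene half, and blue hasn't moved. I'll lift it, turn to the tray's yaw and carry it over.

Call:
step_arm(delta_pos=[[0, 0, -0.01], [0, 0, -0.02], [0, 0, -0.025], [0, 0, -0.025], [0, 0, 0], [0, 0, 0], [0.0013, -0.0377, 0], [0.0013, -0.0377, 0], [0.0013, -0.0377, 0], [0.0013, -0.0377, 0], [0.0013, -0.0377, 0], [0.0013, -0.0377, 0], [0.0013, -0.0377, 0], [0.0013, -0.0377, 0], [0.0013, -0.0377, 0], [0.0013, -0.0377, 0], [0, 0, 0], [0, 0, 0]], angular=[[0, 0, 0], [0, 0, 0], [0, 0, 0], [0, 0, 0], [0, 0, 0.097], [0, 0, 0.097], [0, 0, 0], [0, 0, 0], [0, 0, 0], [0, 0, 0], [0, 0, 0], [0, 0, 0], [0, 0, 0], [0, 0, 0], [0, 0, 0], [0, 0, 0], [0, 0, 0], [0, 0, 0]], claw=[0.004, 0.004, 0.004, 0.004, 0.004, 0.004, 0.004, 0.004, 0.004, 0.004, 0.004, 0.004, 0.004, 0.004, 0.004, 0.004, 0.004, 0.004])

```text
time_s: 7.52
position: [0.4351, -0.2358, 0.0971]
ee_rot: [-0.045, 0.999, 0.0, -0.0]
contact_force: [0.6, -0.0, -0.8]
gripper_width: 0.0141
gripper_force: 30.0
```

```bash
python3 to.py 0.435 -0.237 0.014; python3 -c "
from h import *
c=grab('top')['color'][130:280,260:410];d=grab('scene')['color'][190:340,220:370]
cv2.imwrite('pics/q.png',cv2.resize(np.hstack([c,d])[:,:,::-1],None,fx=2.6,fy=2.6,interpolation=2))"
```

```text
pos [ 0.4351 -0.2358  0.0971] yaw 0.0898 tilt [-3.e-04  7.e-04 -1.e+00] q6 -2.181 F [ 0.6 -0.  -0.8] w 0.014059574564241579 gf 29.989201426506042 t 7.525
tool delta [ 0.0002 -0.0013  0.0831]
```

View pics/q.png

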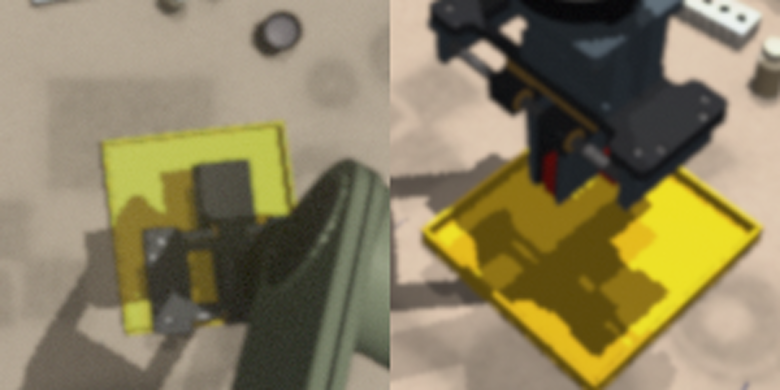

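The top half shows the pack block at about (222,195), inside the tray outline and aligned with it. Now I'll lower it.

Call:
step_arm(delta_pos=[[0, 0, 0.02], [0, 0, 0.02], [0, 0, 0.02], [0, 0, 0.01], [0, 0, 0.006], [0, 0, 0.003], [0, 0, 0.003], [0, 0, 0.002], [0, 0, 0]], angular=[[0, 0, 0], [0, 0, 0], [0, 0, 0], [0, 0, 0], [0, 0, 0], [0, 0, 0], [0, 0, 0], [0, 0, 0], [0, 0, 0]], claw=[0.004, 0.004, 0.004, 0.004, 0.004, 0.004, 0.004, 0.004, 0.004])

```text
time_s: 8.75
position: [0.4355, -0.2363, 0.0131]
ee_rot: [-0.045, 0.999, -0.0, 0.0]
contact_force: [-0.9, -0.9, -0.4]
gripper_width: 0.014
gripper_force: 30.0
```

Call:
step_arm(delta_pos=[[0, 0, 0.001], [0, 0, 0]], angular=[[0, 0, 0], [0, 0, 0]], claw=[0.004, 0.004])

```text
time_s: 9.0
position: [0.4355, -0.2364, 0.013]
ee_rot: [-0.045, 0.999, -0.0, 0.0]
contact_force: [-2.1, 0.9, 6.9]
gripper_width: 0.0138
gripper_force: 30.0
```

Call:
step_arm(delta_pos=[[0, 0, 0], [0, 0, 0], [0, 0, 0], [0, 0, 0], [0, 0, -0.01], [0, 0, -0.03], [0, 0, -0.04], [0, 0, -0.05], [0, 0, -0.05], [0, 0.04, 0], [0, 0.04, 0], [0, 0.04, 0], [0, 0.04, 0], [0, 0.04, 0], [0, 0.04, 0], [0, 0, 0]], angular=[[0, 0, 0], [0, 0, 0], [0, 0, 0], [0, 0, 0], [0, 0, 0], [0, 0, 0], [0, 0, 0], [0, 0, 0], [0, 0, 0], [0, 0, 0], [0, 0, 0], [0, 0, 0], [0, 0, 0], [0, 0, 0], [0, 0, 0], [0, 0, 0]], claw=[0.05, 0.05, 0.05, 0.05, 0.05, 0.05, 0.05, 0.05, 0.05, 0.05, 0.05, 0.05, 0.05, 0.05, 0.05, 0.05])

```text
time_s: 11.0
position: [0.4133, 0.0046, 0.1926]
ee_rot: [-0.047, 0.999, 0.0, 0.0]
contact_force: [-0.1, -1.0, -0.3]
gripper_width: 0.0497
gripper_force: 0.0
```

```bash
python3 -c "
from h import *
c=grab('top')['color'][130:280,130:400];d=grab('scene')['color'][100:350,130:400]
c=cv2.copyMakeBorder(c,0,100,0,0,0)
cv2.imwrite('pics/r.png',cv2.resize(np.hstack([c,d])[:,:,::-1],None,fx=1.48,fy=1.48,interpolation=2))
print(arm.get_obs()['gripper_width'])"
```

```text
0.05007278640433559
```

View pics/r.png

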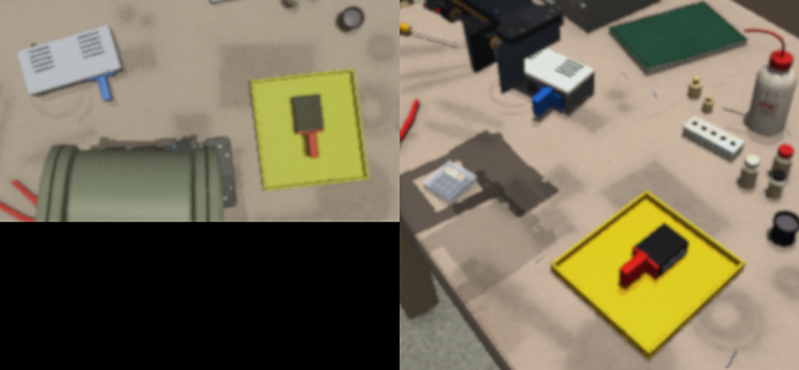

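The red pack lies flat and upright in the middle of the tray, at about (308,125) in the top half. The blue pack is still in the dock at (105,85), and the arm is clear of everything.

```bash
python3 -c "
from bench import arm
print(arm.job_done())"
```

```text
the job is handed in; nothing more can be done
None
```

The red-grip pack is out of the dock and lying flat and right way up in the yellow tray, the blue one is still in its bay, and I've handed the job in at about 11 s (no verdict came back).

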